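Feed a knife blank under the punch with the push stick

TASK

Lay the steel knife blank (the flat piece with the narrow tang) flat on the press's feed table with its tang started between the guide rails, then feed it tang-first through the guarded channel with the wooden push stick, easing it fully home against the stop without forcing it. Keep the fingers off the blank once its tang is under the guard, stand or lay the stick back on the bench and leave the other things on the bench where they are.

Things in the scene. Friction and masses are not known exactly. Their poses are not given: they have to be found in the camera images.
- press: Green bench arbor press, 480 high, fixed, with a steel feed table in front. Origin: on the bench, under the mouth of the guide channel; +x is the feed direction (towards the press column), z up. In this frame, mm: the feed surface is at z 60; the open feed table runs from x -205 to 0, 120 wide (y -60 to 60); ram, head and punch begin at x 139, head bottom at z 257, punch 26 above the feed surface.
- mouth (a point): Centre of the channel's mouth on the feed surface (press frame 0, 0, 60). Two guide rails, each 12 wide and 14 high, run from here to x 235 with 36 between them (y -18 to 18); before the mouth two flared cheeks, also 14 high, open from 36 apart at x 0 to about 65 apart at x -37.
- guard (a point): Centre of the front edge of the yellow bar guard, at its underside (press frame 47, 0, 96): the guard covers the rails from x 47 to 153, its underside 36 and its top 41 above the feed surface, 60 wide. No finger fits under it.
- blank: Dark steel knife blank lying flat, 8 thick, 155 long, about 0.25 kg: a blade 110 x 32 (x -77.5 to 32.5) and a narrow tang 14 wide (x 32.5 to 77.5) with square shoulders. Origin: middle of its length, on its underside; +x points to the tang, z up; centre of mass at x -11. Between the rails it has 2 mm play each side.
- stick: Wooden push stick, 200 long, 24 wide, about 0.13 kg, standing on its sole. Origin: middle of its length, on the sole; +x to the nose, z up. The bar is 22 high; a handle block on it, x -70 to -10, 24 wide, rises to z 75.
- push_face (a point): Foot of the stick's push face, which meets the blank's end (stick frame 88, 0, 0). The nose is notched: below z 12 it ends in this square face at x 88; above, z 12 to 22, a lip goes on to x 100 and overhangs the blank's end by 12.
- tang_end (a point): end of the blank's tang (blank frame 77.5, 0, 4)
- bar: a plain flat steel bar 170 x 32 x 8, the same stock as the blank but a full rectangle with no tang; bystander, leave alone. Origin: centre of its underside
- bottle: a green plastic oil bottle standing upright, 64 across, 150 high; bystander, leave alone. Origin: centre of its underside
- stone: a grey sharpening stone 180 x 60 x 35; bystander, leave alone. Origin: centre of its underside
- knife: a finished knife 220 long, blue handle, lying flat; bystander, leave alone. Origin: centre of its underside
- file: a flat file 240 long with a wooden handle; bystander, leave alone. Origin: centre of its underside
- stop: the steel stop block, 36 wide and 14 high, fixed across the inner end of the channel between the rails. Origin: foot of the face that looks to the mouth, on the feed surface
Things that resemble listed ones, but are neither listed nor needed, are in the scene too. What is shaped like the stick but turquoise is not meant.

How it is judged:
By the outcome, as a careful person would: the job done as asked, in the order asked, and still so for the second after the job is handed in, with the robot touching nothing.
It also fails if it takes over 72 s, if anything falls off the work surface, if the arm or the gripper's body presses on something with over 40 N, if the wrist force passes 120 N, or if a joint passes its speed limit or range.

ROBOT

A 6-joint arm with a two-finger parallel gripper is mounted at the origin on the work surface. World frame = base frame: x ahead of the robot, y to its left, z up, the work surface at z = 0. Lengths are in mm, angles in degrees, forces in N, time in s.
With the tool pointing down it reaches from about 225 to 725 mm from the base axis. Payload 3.1 kg.
Tool frame: the origin (TCP) lies at the very end of the fingers, on their centre line; the grasp point (between the pads) lies manip.grasp_offset behind it (manip.grasp_offset is the distance from the TCP to the grasp point, in mm); z points along the fingers, y is the line along which they close (so a half turn about z gives the same grasp; the last joint's range is limited). The gripper opens to 85 mm and grips with 20 to 120 N. Pads are 22 mm wide; open, the fingers measure 114 mm over their backs; the gripper's body (76 mm by 85 mm) begins 54 mm behind the grasp point. The pads swing forward as they close: fully open they stand 13 mm farther back than shut.
Start: joints at [56.276, 2.75, 5.684, 92.934, 0, 82.678], TCP at [233.455, 470.23, 231.312] pointing down, gripper open.
Joint ranges: [-166.93, 166.93], [-56.73, 111.36], [-69.38, 81.34], [-121.58, 131.49], [-85.45, 84.26], [-180, 180]. Speed limits (degrees/s): [159.86, 159.86, 180, 180, 180, 180].

INTERFACE

Orientations are given as [roll, pitch, yaw] about the fixed x, y, z axes, in that order (R = Rz(yaw) Ry(pitch) Rx(roll)).
In Python, from station import manip gives the robot as it stands. The module is installed in compiled form; this text tells all that it offers.
- The arm moves only by the tool play_rows, never from a script. Its arguments are lists of equal length, an entry for each row: "fingers": the finger opening in m, from 0 to 0.0854; "delta_pos": the shift along the world's x, y, z in m, a list of three; "spin": the turn about the world's z in rad. A call has 1 to 12 rows; each row shifts and turns the commanded pose from where the row before left it; what a row does not reach is not made up. A row lasts 1/8 s, in which the tool goes at most 62.5 mm and 10.7 degrees, less where a joint would pass 70% of its speed; a pose out of reach is approached as far as the arm can. A call is refused whole if a number of a shift passes 0.0625 or a number of a turn 0.188, either way. A call with a gripper value outside its range is refused whole. The fingers move at their own pace and stop on an object; the grip force is fixed at half the most. Time passes only in rows, so rows that do not move let the fingers close. It gives the time, the measured TCP pose, the force, the opening and the grip force at its end, in the units of the state.
- manip.observe(): the state, without advancing time (a new reading comes with each control period).
- manip.read_camera(name): name is "scene" or "top" or "wrist"; returns (picture, depth): 420x560x3 uint8, red, green, blue; 420x560 float32, mm along the optical axis (not along the pixel's ray), 0 where there is no reading.
- manip.camera_params(name): a dict with "vfov" (degrees; the focal length in pixels is half the picture's height over the tangent of half this angle, whatever the lens; pixels are square), "cx", "cy" (the principal point, pixels), "eye" and "rotation" of the camera in the world; the wrist camera has in their place "tool_from_camera" (4x4, takes a point from camera to tool coordinates, whose origin is the TCP and whose axes are the flange's). Camera axes: x right, y down, z forward; pixel columns grow to the right and rows downward; lengths in mm; the calibration is good to about 2 mm. A picture is of the moment at which its call begins: read the wrist's pose just before it. camera_params takes no time and is no camera call.
- manip.close_job(): hands the job in; it is judged then, once.
Trained networks look in the newest picture that a camera, given by its name, has taken for a name from the list of things; names that differ only in an ending like _2 or _b are one class to them, and where a whole thing is asked for, a point or a joint stands for the part that bears it (a point fixed in the world has none). Each returns a list of dicts, best first, with "conf" (0 to 1); they miss things now and then, are a little off and sometimes report something else, mostly with a low value. They report only what shows in the picture. A call takes as long as a camera call. They do not tell look-alikes from the thing itself.
- manip.silhouettes(camera, thing): "mask" (420x560 bool, what is visible of it) and "box" ([left, top, width, height] in pixels, round what is visible of it).
- manip.pinpoint(camera, thing): "point" ([column, row] in pixels: a listed point, or the origin of a listed thing).
The state is a dict: "t": time; "joint_pos": joint angles; "joint_vel": joint speeds; "joint_efforts": joint torques, N m; "eef_pos": TCP position; "tcp_rot": TCP orientation; "force": force on the tool from outside, world axes, zero at the start; "torque": the same for the moment, N m; "width": finger opening in mm; "gripper_force": force on a finger pad.
Only numpy, scipy, OpenCV 4.12 (cv2) and the standard library are available. Lean on these libraries where they do the work, as an engineer would, in place of code of your own. Each camera call takes 0.05 s, during which the arm holds its last target. There are 200 camera calls.

## Working session

There is one attempt and no reset: what is moved stays moved. The work goes in short steps, Python scripts to look and compute and a tool call to move; the robot and the scene stay as the last step left them, time stands still between calls to the robot, and variables do not carry over. Pictures are saved under pics/ and viewed, at most 10 in all, crops included, and the job is handed in when it is done.

Besides the shell and the picture viewer there is one more tool, called after "Emit:" as a command line: name --pt "numbers of a row" for each row, then --argument value for the rest. play_rows: Moves the arm, as the interface text tells. Its arguments: {"type":"object","properties":{"fingers":{"type":"array"},"delta_pos":{"type":"array"},"spin":{"type":"array"}},"required":["fingers","delta_pos","spin"]}

```bash
mkdir -p pics; cat > h.py <<'E'
import numpy as np, cv2
from station import manip
def cam(n):
    p=manip.camera_params(n); return p
def K(p): return 210/np.tan(np.radians(p['vfov'])/2)
def cloud(n,d,p=None):
    p=p or cam(n); f=K(p)
    v,u=np.mgrid[0:420,0:560]
    P=np.stack([(u-p['cx'])/f*d,(v-p['cy'])/f*d,d],-1)
    return P@np.array(p['rotation']).T+np.array(p['eye'])
E
python3 - <<'E'
from h import *
print(manip.observe(), manip.grasp_offset)
ims=[]
for n in ('top','scene'):
    im,d=manip.read_camera(n); np.savez(n+'.npz',im=im,d=d); print(n,cam(n))
    cv2.imwrite(f'pics/{n}0.png',cv2.cvtColor(im,cv2.COLOR_RGB2BGR))
E
```

```text
{'t': 0.0, 'joint_pos': array([5.62762471e+01, 2.79177334e+00, 5.58954768e+00, 9.29333429e+01,
       6.61274585e-04, 8.26793972e+01]), 'joint_vel': array([ 0.06895661, -0.0222118 , -0.02183009, -0.04577582, -0.00344026,
        0.05743622]), 'joint_efforts': array([-1.18857297e-04, -3.38779736e+01,  3.20016825e+01,  2.02091335e-02,
       -1.18069092e-04,  2.07260705e-06]), 'eef_pos': array([233.1043811 , 469.71756069, 230.10925508]), 'tcp_rot': array([-1.79865621e+02, -1.79301825e-02,  1.53596828e+02]), 'force': array([-0.34194128, -0.66373287,  0.94754403]), 'torque': array([-0.01584257,  0.04090253, -0.00859952]), 'gripper_force': 0.0, 'width': 85.11769985381477} 18.700000000000003
top {'vfov': 56.163678936915474, 'cx': 277.03935748233755, 'cy': 212.69646759710352, 'eye': array([427.13767885, -99.53303666, 987.04163002]), 'rotation': array([-177.40115865,   -0.25194114,  -91.27442605])}
scene {'vfov': 52.806130325904206, 'cx': 280.62963862381633, 'cy': 216.06032768480063, 'eye': array([1083.91654327, -598.69435017,  872.21954324]), 'rotation': array([-134.76556978,   -0.23568723,   50.7275526 ])}
```

View pics/top0.png

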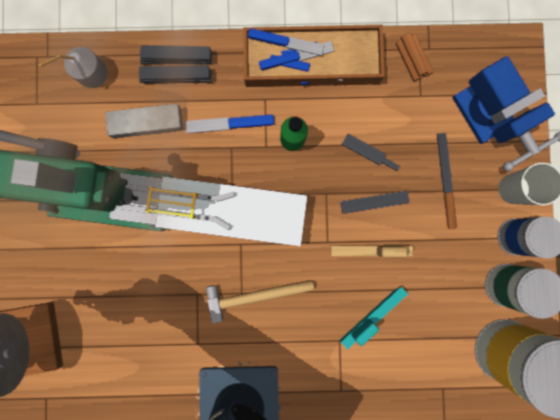

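View pics/scene0.png

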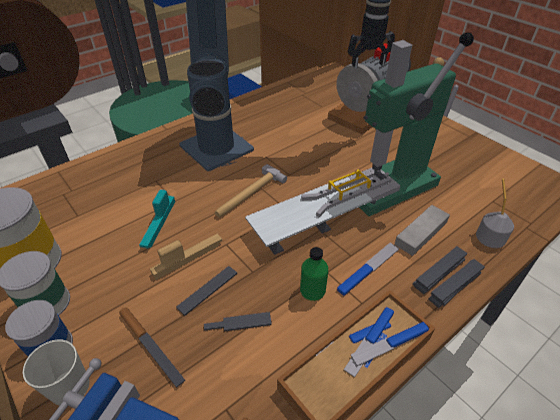

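The top picture shows the candidates:
- **Blank:** dark piece with a narrow tang at (371,153), tang towards (398,167). The plain bar at (375,203) has no tang, and the file at (447,180) has a wooden handle.
- **Stick:** wooden one at (371,251), with its handle block on the right and nose at about (331,251). The turquoise one at (375,318) is the decoy.
- **Press:** mouth near (212,208), feeding to the left in the image.

Next I'll measure these and check an enlarged crop.

```bash
cat >> h.py <<'E'
from scipy.spatial.transform import Rotation as R
def Rm(p):
    r=np.array(p['rotation']); return R.from_euler('xyz',r,degrees=True).as_matrix() if r.ndim==1 else r
def cloud(n,d):
    p=cam(n); f=K(p); v,u=np.mgrid[0:420,0:560]
    return np.stack([(u-p['cx'])/f*d,(v-p['cy'])/f*d,d],-1)@Rm(p).T+np.array(p['eye'])
def ray(n,uv,z):
    p=cam(n); f=K(p); r=Rm(p)@np.array([(uv[0]-p['cx'])/f,(uv[1]-p['cy'])/f,1]); e=np.array(p['eye'])
    return e+r*(z-e[2])/r[2]
def rect(P):
    c,s,a=cv2.minAreaRect(P[:,:2].astype(np.float32)); return np.round(c,1),np.round(s,1),round(a,2)
E
python3 - <<'E'
from h import *
for n in ('top','scene'):
    z=np.load(n+'.npz'); C=cloud(n,z['d'])
    for t in ('blank','stick','press','bar'):
        for m in manip.silhouettes(n,t)[:3]:
            mk=cv2.erode(m['mask'].astype(np.uint8),np.ones((1,1)))>0
            P=C[mk&(z['d']>0)]; print(n,t,round(m['conf'],2),m['box'],'rect',rect(P),'z',np.percentile(P[:,2],[5,50,95]).round(1))
    for t,h in (('mouth',60),('guard',96),('stop',60),('tang_end',4),('push_face',0),('blank',0),('stick',0),('press',0)):
        for m in manip.pinpoint(n,t)[:2]: print(n,t,round(m['conf'],2),np.round(m['point'],1),ray(n,m['point'],h).round(1))
    S=(abs(C[...,2]-60)<6)&(z['d']>0)
    if n=='top':
        x=S.copy();x[:, :150]=0;x[:,320:]=0;x[:150]=0;x[260:]=0
        k,l,st,_=cv2.connectedComponentsWithStats(x.astype(np.uint8)); b=1+np.argmax(st[1:,4]); print('table',st[b],rect(C[l==b]),C[l==b][:,2].mean())
im=np.load('top.npz')['im'][125:275,100:420]
im2=np.load('scene.npz')['im'][150:340,140:400]
cv2.imwrite('pics/crop1.png',cv2.cvtColor(cv2.resize(im,None,fx=2.5,fy=2.5,interpolation=cv2.INTER_CUBIC),cv2.COLOR_RGB2BGR))
E
```

```text
top blank 0.78 [344.4, 133.5, 52.4, 37.4] rect (array([ 617.7, -345.4]), array([152.6,  34.3]), 59.99) z [ 4.8  8.2 11.4]
top blank 0.47 [280.0, 114.3, 31.7, 37.7] rect (array([ 669.2, -148.1]), array([65. , 85.5]), 80.14) z [ 15.4 103.  151. ]
top blank 0.18 [2.4, 130.3, 305.6, 115.9] rect (array([517. , 215.2]), array([784.3, 193. ]), 77.06) z [ 40.3  63.2 444.2]
top stick 0.85 [330.6, 244.9, 84.2, 15.0] rect (array([ 374. , -334.1]), array([198.9,  23.7]), 88.77) z [20.  24.  76.8]
top stick 0.75 [341.0, 287.9, 65.5, 61.0] rect (array([ 206.2, -338.1]), array([ 39.6, 202.7]), 40.63) z [ 3.4 23.4 76.2]
top press 0.7 [0.4, 129.2, 306.5, 116.1] rect (array([501.5, 178. ]), array([700.4, 156.3]), 78.32) z [ 40.9  63.5 445.9]
top bar 0.76 [338.7, 190.1, 72.7, 20.8] rect (array([ 493.6, -349.1]), array([ 31.6, 168.3]), 8.05) z [ 5.4  8.4 11.2]
top mouth 0.91 [220.6 208.7] [481.5  28.3  60. ]
top mouth 0.68 [292.6 138.7] [ 644.4 -145.5   60. ]
top guard 0.87 [193.4 204.6] [490.   84.7  96. ]
top tang_end 0.73 [399.2 164.9] [ 585.3 -415.     4. ]
top push_face 0.94 [400.7 292.4] [ 266.4 -
[... 1370 characters left out ...]
8]), array([ 418.3, 2470.7]), 21.93) z [ 33.4 108.7 427.5]
scene mouth 0.59 [319. 203.] [479.7  39.3  60. ]
scene mouth 0.52 [146.9 343.5] [ 568.8 -533.9   60. ]
scene guard 0.96 [334.7 187.3] [486.9  89.2  96. ]
scene stop 0.57 [237.8 320.7] [ 644.2 -355.5   60. ]
scene stop 0.54 [377.7 176.6] [505.6 256.5  60. ]
scene tang_end 0.85 [206.8 331.1] [ 591.3 -409.3    4. ]
scene push_face 0.79 [147.5 249. ] [ 276.3 -399.8    0. ]
scene push_face 0.78 [214.5 242.1] [ 369.5 -245.2    0. ]
scene blank 0.79 [238.2 323. ] [ 617.3 -340.3    0. ]
scene stick 0.9 [190.1 259. ] [ 379.4 -328.3    0. ]
scene stick 0.77 [159.9 221.7] [ 204.  -324.4    0. ]
scene press 0.66 [318.5 219. ] [484.2  38.6   0. ]
```

View pics/crop1.png

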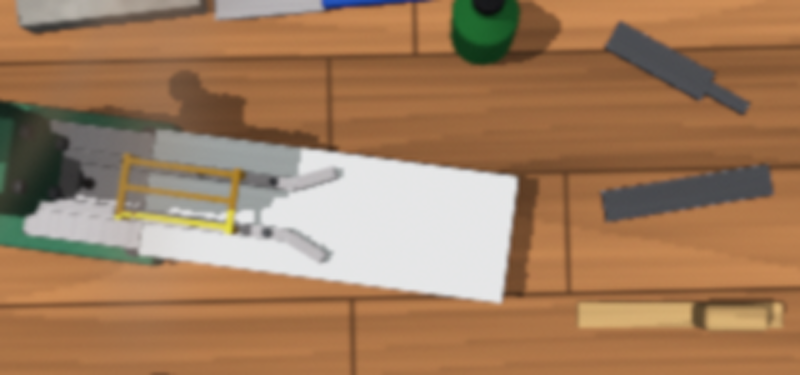

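The crop confirms it: the tanged blank is at top right with its tang pointing right-down. The wooden stick is at bottom right with its nose to the left, and the press mouth lies between the flared cheeks. Measured sizes agree (blank 153x34, stick 199x24, table z 60). I'm now moving over the blank.

Emit:
play_rows --fingers '[0.085,0.085,0.085,0.085,0.085,0.085,0.085,0.085,0.085,0.085,0.085,0.085]' --pt "0.005 -0.06 0" --pt "0.005 -0.06 0" --pt "0.005 -0.06 0" --pt "0.005 -0.06 0" --pt "0.01 -0.06 0" --pt "0.01 -0.06 0" --pt "0.01 -0.06 0" --pt "0.02 -0.055 0" --pt "0.042 -0.042 0" --pt "0.042 -0.042 0" --pt "0.042 -0.042 0" --pt "0.042 -0.042 0" --spin '[0,0.13,0.13,0.13,0.13,0.13,0.13,0.13,0.13,0.13,0.13,0.13]'

```text
t: 2.8
eef_pos: [468.4, -138.0, 231.7]
tcp_rot: [-180.0, 0.0, -128.9]
force: [0.5, 1.0, 1.2]
width: 85.2
gripper_force: 0.0
```

Emit:
play_rows --fingers '[0.07,0.07,0.07,0.07,0.07,0.07]' --pt "0.042 -0.042 0" --pt "0.042 -0.042 0" --pt "0.042 -0.04 0" --pt "0.03 -0.03 0" --pt "0 0 0" --pt "0 0 0" --spin '[0.08,0,0,0,0,0]'

```text
t: 3.55
eef_pos: [622.8, -289.9, 231.1]
tcp_rot: [179.9, 0.0, -124.5]
force: [-0.7, 0.1, 0.7]
width: 70.2
gripper_force: 0.0
```

```bash
cat >> h.py <<'E'
def wrist(name=None):
    o=manip.observe(); im,d=manip.read_camera('wrist'); p=cam('wrist'); f=K(p)
    T=np.eye(4); T[:3,:3]=R.from_euler('xyz',o['tcp_rot'],degrees=True).as_matrix(); T[:3,3]=o['eef_pos']
    M=T@np.array(p['tool_from_camera']); v,u=np.mgrid[0:420,0:560]
    C=np.stack([(u-p['cx'])/f*d,(v-p['cy'])/f*d,d],-1)@M[:3,:3].T+M[:3,3]
    if name: cv2.imwrite(f'pics/{name}.png',cv2.cvtColor(im,cv2.COLOR_RGB2BGR))
    return o,im,d,C
E
python3 - <<'E'
from h import *
o,im,d,C=wrist('w1'); print(o['eef_pos'],o['tcp_rot'],o['joint_pos'],o['t'])
for m in manip.silhouettes('wrist','blank')[:3]:
    P=C[m['mask']&(d>0)]; print(m['conf'],m['box'],rect(P),np.percentile(P[:,2],[5,50,95]))
for m in manip.pinpoint('wrist','tang_end')[:2]:
    u,v=np.int32(m['point']); print(m['conf'],m['point'],C[v,u])
E
```

```text
[ 622.78102561 -289.8781103   231.13200874] [ 1.79916321e+02  6.07991742e-03 -1.24513421e+02] [-3.05542491e+01  2.91767139e+01  3.76959308e+01  9.86022760e+01
  1.18430378e-02 -8.60408407e+01] 3.55
0.78 [236.5, 58.8, 35.8, 150.9] (array([ 620.1, -342.9]), array([158.2,  34. ]), 59.37) [6.48728336 7.87397875 9.14917406]
0.35 [94.9, 0.0, 38.6, 16.7] (array([ 655.6, -512.2]), array([16.6, 34. ]), 57.4) [ 8.80590068 12.69106962 14.28347368]
0.64 [244.6, 59.1] [ 583.17712711 -348.50255529  373.41653245]
0.36 [319.6, 289.7] [ 647.75904903 -175.08564355   47.51924851]
```

View pics/w1.png

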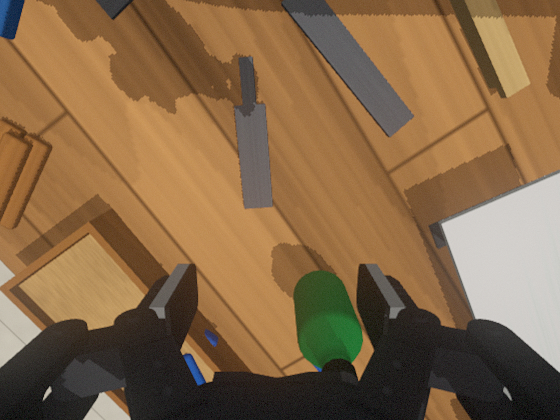

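The wrist view shows the blank clear at (254,150), tang up at (246,60), and nothing close to the grasp. I'll lower onto the blade.

Emit:
play_rows --fingers '[0.055,0.055,0.055,0.055,0.055,0.055,0.055,0.055]' --pt "0.0055 -0.0365 0" --pt "0 0 -0.055" --pt "0 0 -0.055" --pt "0 0 -0.05" --pt "0 0 -0.03" --pt "0 0 -0.02" --pt "0 0 -0.01" --pt "0 0 0" --spin '[0.075,0,0,0,0,0,0,0]'

```text
t: 4.7
eef_pos: [628.8, -326.7, 12.3]
tcp_rot: [-180.0, -0.0, -120.2]
force: [0.2, 0.7, 0.0]
width: 55.1
gripper_force: 0.0
```

Emit:
play_rows --fingers '[0.055,0.055,0.02,0.02,0.02,0.02,0.02]' --pt "0 0 -0.006" --pt "0 0 -0.003" --pt "0 0 0" --pt "0 0 0" --pt "0 0 0" --pt "0 0 0" --pt "0 0 0" --spin '[0,0,0,0,0,0,0]'

```text
t: 5.58
eef_pos: [628.8, -326.9, 3.1]
tcp_rot: [-180.0, -0.0, -120.2]
force: [-0.4, 0.7, 2.0]
width: 29.6
gripper_force: 60.0
```

Emit:
play_rows --fingers '[0.02,0.02,0.02,0.02,0.02,0.02,0.02,0.02,0.02,0.02,0.02,0.02]' --pt "0 0 0.03" --pt "0 0 0.05" --pt "0 0 0.055" --pt "0 0 0.055" --pt "-0.01 0.01 0" --pt "-0.012 0.012 0" --pt "-0.012 0.012 0" --pt "-0.012 0.012 0" --pt "-0.012 0.012 0" --pt "-0.012 0.012 0" --pt "-0.012 0.012 0" --pt "-0.012 0.012 0" --spin '[0,0,0,0,-0.17,-0.17,-0.17,-0.17,-0.17,-0.17,-0.17,-0.17]'

```text
t: 7.08
eef_pos: [533.7, -232.0, 190.8]
tcp_rot: [180.0, -0.1, 161.5]
force: [-0.2, -0.4, -3.7]
width: 29.5
gripper_force: 60.0
```

Emit:
play_rows --fingers '[0.02,0.02,0.02,0.02,0.02,0.02,0.02,0.02,0.02,0.02,0.02]' --pt "-0.011 0.011 0" --pt "-0.011 0.011 0" --pt "-0.011 0.011 0" --pt "-0.011 0.011 0" --pt "-0.011 0.011 0" --pt "-0.011 0.011 0" --pt "-0.011 0.011 0" --pt "-0.013 0.003 0" --pt "0 0 0" --pt "0 0 0" --pt "0 0 0" --spin '[-0.17,-0.17,-0.17,-0.17,-0.17,-0.17,-0.17,-0.17,-0.05,0,0]'

```text
t: 8.45
eef_pos: [444.4, -152.6, 191.8]
tcp_rot: [-179.9, -0.0, 81.1]
force: [0.4, -0.1, -2.8]
width: 29.3
gripper_force: 60.0
```

```bash
python3 - <<'E'
from h import *
o,im,d,C=wrist('w2'); np.savez('w2.npz',C=C,im=im,d=d); print(o['eef_pos'],o['tcp_rot'],o['t'],o['width'],o['joint_pos'])
for t in ('mouth','guard','stop','tang_end'):
    for m in manip.pinpoint('wrist',t)[:2]:
        u,v=np.int32(m['point']); print(t,m['conf'],m['point'],C[v,u])
for m in manip.silhouettes('wrist','blank')[:2]:
    P=C[m['mask']&(d>0)]; print(m['conf'],m['box'],rect(P),np.percentile(P[:,2],[5,50,95]))
E
```

```text
[ 444.39677002 -152.61756947  191.81974759] [-1.79934662e+02 -1.91759931e-02  8.11208099e+01] 8.45 29.260085569481745 [-2.71378174e+01 -5.72021906e+00 -7.11213871e+00  8.86761368e+01
 -2.26036639e-03  7.17413631e+01]
tang_end 0.8 [280.8, 37.7] [466.66989121 -29.71851541  59.68886934]
0.85 [240.8, 39.5, 75.3, 337.1] (array([ 431.9, -191. ]), array([274.4,  68. ]), 87.05) [195.34203572 196.44900839 197.46206735]
```

View pics/w2.png

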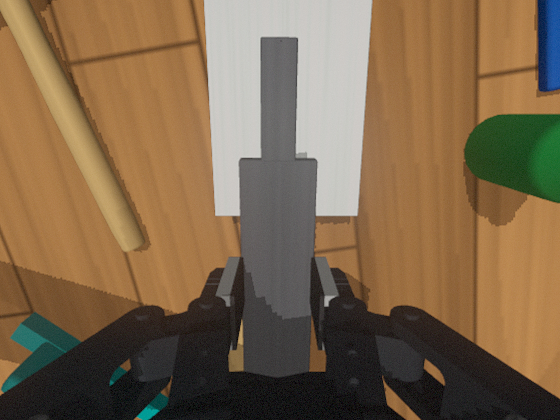

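The gripped blank is level, straight and centred: column 278, tang end at (280,38), with the table beneath it. I'll refine the press axis and the in-hand offset.

```bash
python3 - <<'E'
from h import *
def edges(C,ok,name,yaw,o,xr):
    a=np.radians(yaw); ex=np.array([np.cos(a),np.sin(a)]); ey=np.array([-ex[1],ex[0]])
    P=C[ok][:,:2]-o; X=P@ex; Y=P@ey; c=[];xs=[]
    for x in np.arange(*xr,6):
        y=Y[(X>=x)&(X<x+6)&(abs(Y)<75)]
        if len(y)>8: xs.append(x+3); c.append(((y.min()+y.max())/2, y.max()-y.min()))
    c=np.array(c); k=np.polyfit(xs,c[:,0],1); print(name,'mid at mouth',k[1].round(2),'dyaw',np.degrees(k[0]).round(2),'width',np.median(c[:,1]).round(1), 'x min',np.percentile(X[abs(Y)<50],0.3).round(1))
o=np.array([481.6,35.2]); yaw=81.2
t=np.load('top.npz');C=cloud('top',t['d']);z=C[...,2]; ok=t['d']>0
edges(C,ok&(abs(z-60)<7),'top table',yaw,o,(-200,-40))
edges(C,ok&(abs(z-74)<6),'top rails/cheeks',yaw,o,(-36,46))
edges(C,ok&(abs(z-101)<7),'guard',yaw,o,(47,150))
G=C[ok&(abs(z-101)<6)&(abs(C[...,0]-495)<60)&(C[...,1]>60)&(C[...,1]<200)]; print('guard rect',rect(G))
w=np.load('w2.npz');C=w['C'];z=C[...,2]
edges(C,abs(z-60)<6,'wrist table',yaw,o,(-203,-60))
# blank in tool frame
B=C[(abs(z-196.4)<3)&(C[...,1]>-152)]
a=np.radians(81.12);ex=np.array([np.cos(a),np.sin(a)]);ey=np.array([-ex[1],ex[0]])
Q=B[:,:2]-[444.4,-152.6];X=Q@ex;Y=Q@ey
xs=np.arange(20,92,4);m=[((Y[(X>=x)&(X<x+4)].min()+Y[(X>=x)&(X<x+4)].max())/2) for x in xs if ((X>=x)&(X<x+4)).any()]
print('blank fwd end',X.max(),'line',np.polyfit(xs[:len(m)]+2,m,1),np.round(m,1))
s=np.load('scene.npz');C=cloud('scene',s['d']);z=C[...,2];edges(C,(s['d']>0)&(abs(z-60)<5),'scene table',yaw,o,(-190,-60))
edges(C,(s['d']>0)&(abs(z-101)<5),'scene guard',yaw,o,(47,150))
E
```

```text
top table mid at mouth 0.12 dyaw -0.06 width 119.0 x min -713.5
top rails/cheeks mid at mouth 0.06 dyaw 0.61 width 59.1 x min -726.7
guard mid at mouth 0.47 dyaw -0.23 width 52.5 x min -737.7
guard rect (array([496.9, 134.2]), array([107.1,  59.9]), 81.13)
wrist table mid at mouth -0.34 dyaw 0.0 width 119.7 x min -201.8
blank fwd end 98.3526098319552 line [-0.0068174  -0.61059098] [-0.8 -0.7 -0.8 -0.8 -0.7 -0.9 -1.  -1.  -1.  -1.2 -1.2 -1.  -1.  -1.1
 -1.1 -1.1 -1.1 -1.3]
scene table mid at mouth -0.35 dyaw 0.24 width 119.5 x min -706.8
scene guard mid at mouth -0.66 dyaw -0.09 width 53.2 x min -755.8
```

Emit:
play_rows --fingers '[0.02,0.02,0.02,0.02,0.02,0.02,0.02,0.02]' --pt "0.009 0.04 0" --pt "0.009 0.04 0" --pt "0.007 0.0355 0" --pt "0 0 -0.055" --pt "0 0 -0.04" --pt "0 0 -0.015" --pt "0 0 -0.008" --pt "0 0 0" --spin '[0.008,0,0,0,0,0,0,0]'

```text
t: 9.75
eef_pos: [470.4, -37.6, 75.6]
tcp_rot: [179.9, 0.0, 81.5]
force: [-0.3, -0.0, -3.0]
width: 29.4
gripper_force: 60.1
```

Emit:
play_rows --fingers '[0.02,0.02,0.02,0.02]' --pt "-0.001 0 -0.006" --pt "0 0 -0.004" --pt "0 0 -0.002" --pt "0 0 0" --spin '[0,0,0,0]'

```text
t: 10.25
eef_pos: [468.8, -37.3, 63.0]
tcp_rot: [180.0, 0.0, 81.5]
force: [-1.1, 0.4, -0.2]
width: 29.5
gripper_force: 60.4
```

Emit:
play_rows --fingers '[0.05,0.05,0.05,0.05,0.05,0.05,0.05,0.05,0.05,0.05]' --pt "0 0 0" --pt "0 0 0" --pt "0 0 0" --pt "0 0 0" --pt "0 0 0.03" --pt "0 0 0.05" --pt "0 0 0.05" --pt "0 0 0.045" --pt "0 -0.02 0" --pt "0 -0.05 0" --spin '[0,0,0,0,0,0,0,0,0,0]'

```text
t: 11.5
eef_pos: [469.6, -106.9, 239.1]
tcp_rot: [179.8, 0.0, 81.8]
force: [0.6, -1.0, -0.0]
width: 49.9
gripper_force: 0.0
```

Emit:
play_rows --fingers '[0.05,0.05,0.05,0.05,0.05,0.05,0.05,0.05,0.05]' --pt "-0.01 -0.05 0" --pt "-0.02 -0.05 0" --pt "-0.02 -0.05 0" --pt "-0.02 -0.05 0" --pt "-0.02 -0.05 0" --pt "-0.009 -0.03 0" --pt "0 0 0" --pt "0 0 0" --pt "0 0 0" --spin '[0.13,0,0,0,0,0,0,0,0]'

```text
t: 12.62
eef_pos: [370.1, -386.2, 237.8]
tcp_rot: [180.0, -0.0, 89.1]
force: [-0.5, 0.9, -0.2]
width: 50.2
gripper_force: 0.0
```

```bash
python3 - <<'E'
from h import *
o,im,d,C=wrist('w3'); print(o['eef_pos'],o['tcp_rot'],o['t'])
z=C[...,2]
for m in manip.silhouettes('wrist','stick')[:2]:
    mk=m['mask']&(d>0); P=C[mk]; print(m['conf'],m['box'])
    for a,b in ((17,27),(70,80)):
        Q=P[(P[:,2]>a)&(P[:,2]<b)]
        if len(Q)>20: print(a,rect(Q),np.median(Q[:,2]))
im2,d2=manip.read_camera('top'); C2=cloud('top',d2); cv2.imwrite('pics/top1.png',cv2.cvtColor(cv2.resize(im2[150:270,150:430],None,fx=2.5,fy=2.5),cv2.COLOR_RGB2BGR))
for m in manip.silhouettes('top','blank')[:2]:
    P=C2[m['mask']]; P=P[abs(P[:,2]-68)<6]; 
    if len(P)>20: print('blank',m['conf'],m['box'],rect(P),np.percentile(P[:,2],[5,50,95]))
E
```

```text
[ 370.14345734 -386.17794836  237.7757161 ] [ 1.79988353e+02 -8.91074647e-03  8.90718095e+01] 12.625
0.67 [25.4, 47.9, 174.9, 162.5]
17 (array([ 211.8, -333.8]), array([ 25.3, 200.4]), 40.49) 21.57869908611724
70 (array([ 187. , -303.9]), array([23.6, 59.4]), 40.08) 74.11671052380737
0.6 [268.4, 24.6, 25.3, 201.5]
17 (array([ 374.5, -333.8]), array([200.2,  24. ]), 88.35) 21.829313548690152
70 (array([ 373.3, -372.8]), array([58.3, 23.7]), 88.6) 74.43402012000644
blank 0.62 [211.1, 207.0, 61.1, 17.0] (array([471.9, -19.7]), array([150.7,  31.3]), 80.91) [65.75087265 68.23892551 71.0665583 ]
```

View pics/top1.png

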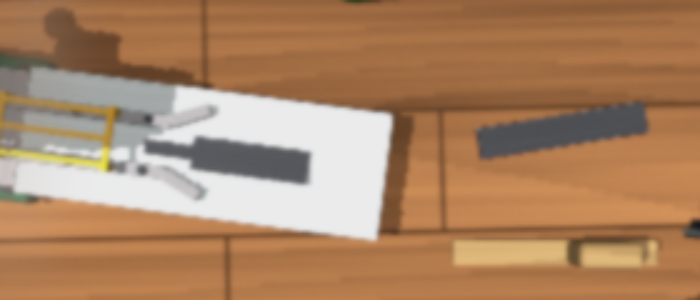

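View pics/w3.png

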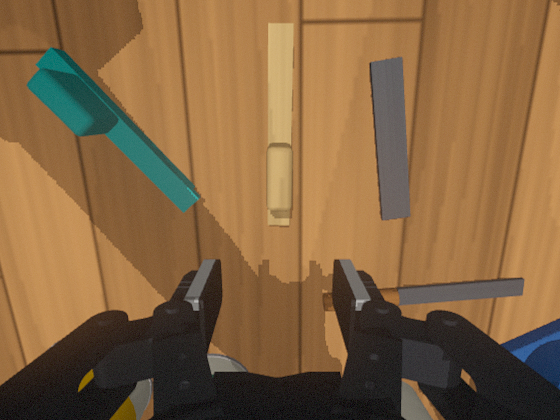

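The blank lies flat on the table at crop (230,160) with its tang between the cheek ends at (145,148). The wooden stick stands at wrist (280,130), with its handle at (280,178). I'll grasp the handle next.

Emit:
play_rows --fingers '[0.05,0.05,0.05,0.05,0.05,0.05,0.05,0.01,0.01,0.01,0.01]' --pt "0.0033 0.0137 0" --pt "0 0 -0.05" --pt "0 0 -0.055" --pt "0 0 -0.05" --pt "0 0 -0.03" --pt "0 0 -0.02" --pt "0 0 0" --pt "0 0 0" --pt "0 0 0" --pt "0 0 0" --pt "0 0 0" --spin '[-0.01,0,0,0,0,0,0,0,0,0,0]'

```text
t: 14.2
eef_pos: [373.8, -374.3, 34.2]
tcp_rot: [179.9, 0.1, 88.4]
force: [1.0, 0.9, 5.3]
width: 23.0
gripper_force: 60.3
```

Emit:
play_rows --fingers '[0.01,0.01,0.01,0.01,0.01,0.01,0.01,0.01,0.01,0.01]' --pt "0 0 0.02" --pt "0 0 0.04" --pt "0 0 0.045" --pt "0.016 0.033 0" --pt "0.016 0.033 0" --pt "0.016 0.033 0" --pt "0.017 0.034 0" --pt "0 0 -0.025" --pt "0 0 0" --pt "0 0 0" --spin '[0,0,0,-0.04,-0.04,-0.04,-0.005,0,0,0]'

```text
t: 15.45
eef_pos: [437.6, -240.8, 112.6]
tcp_rot: [-180.0, -0.0, 81.2]
force: [-0.2, 0.2, -0.9]
width: 23.6
gripper_force: 59.6
```

```bash
python3 - <<'E'
from h import *
o,im,d,C=wrist('w4'); print(o['eef_pos'],o['tcp_rot'],o['t'])
a=np.radians(81.2);ex=np.array([np.cos(a),np.sin(a)]);ey=np.array([-ex[1],ex[0]])
L=np.concatenate([(C[...,:2]-[481.6,35.2])@np.stack([ex,ey],1),C[...,2:]],-1)
t=(o['eef_pos'][:2]-[481.6,35.2]); print('tcp press',t@ex,t@ey)
for n in ('stick','blank'):
    for m in manip.silhouettes('wrist',n)[:1]:
        P=L[m['mask']&(d>0)]; 
        print(n,m['conf'],m['box'],np.percentile(P[:,2],[5,50,95]).round(1))
        k=P if n=='stick' else P[abs(P[:,2]-68)<5]
        if n=='stick': zb=o['eef_pos'][2]-34.2+22; k=P[abs(P[:,2]-zb)<5]
        print(rect(k),'x',np.percentile(k[:,0],[.5,99.5]).round(1),'z',np.median(k[:,2]))
E
```

```text
[ 437.63738386 -240.7844776   112.58781998] [-1.79969234e+02 -5.29584566e-03  8.12105997e+01] 15.45
tcp press -279.4613511996203 1.223388887870937
stick 0.96 [0.0, 311.0, 69.9, 69.9] [ 0.8 16.4 27.2]Traceback (most recent call last):
  File "<stdin>", line 12, in <module>
    return _quantile_unchecked(
        a, q, axis, out, overwrite_input, method, keepdims, weights)
    return _ureduce(a,
                    func=_quantile_ureduce_func,
    ...<5 lines>...
                    overwrite_input=overwrite_input,
                    method=method)
    r = func(a, **kwargs)
    result = _quantile(arr,
                       quantiles=q,
    ...<2 lines>...
                       out=out,
                       weights=wgt)
    slices_having_nans = np.isnan(arr[-1, ...])
                                  ~~~^^^^^^^^^
IndexError: index -1 is out of bounds for axis 0 with size 0
```

View pics/w4.png

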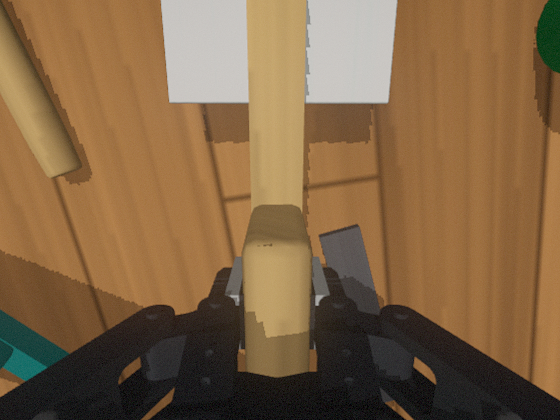

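The stick is held straight (column 278) with its nose over the table at the top. I'll check level and lateral offset from the depth.

```bash
cat > loc.py <<'E'
from h import *
a=np.radians(81.2);ex=np.array([np.cos(a),np.sin(a)]);ey=np.array([-ex[1],ex[0]]);E2=np.stack([ex,ey],1)
def loc(C): return np.concatenate([(C[...,:2]-[481.6,35.2])@E2,C[...,2:]],-1)
def tcp(): o=manip.observe(); return ((o['eef_pos'][:2]-[481.6,35.2])@E2).round(1),o['eef_pos'][2].round(1),o['force'].round(1)
E
python3 - <<'E'
from loc import *
o,im,d,C=wrist(); L=loc(C)
S=L[(d>0)&(abs(L[...,2]-100)<8)&(abs(L[...,1])<25)&(L[...,0]<-130)&(L[...,0]>-250)]
for x in range(-240,-140,15):
    q=S[(S[:,0]>x)&(S[:,0]<x+15)]
    if len(q)>5: print(x,((q[:,1].min()+q[:,1].max())/2).round(1),np.ptp(q[:,1]).round(1),np.median(q[:,2]).round(1))
im2,d2=manip.read_camera('scene'); L2=loc(cloud('scene',d2)); im3,d3=manip.read_camera('top'); L3=loc(cloud('top',d3))
for nm,LL in (('scene',L2),('top',L3)):
    q=LL[(abs(LL[...,2]-100.4)<5)&(abs(LL[...,1])<20)&(LL[...,0]<-100)&(LL[...,0]>-240)]; print(nm,'nose x',np.percentile(q[:,0],99.5),'y',np.median(q[:,1]),'z near nose',np.median(q[q[:,0]>q[:,0].max()-40][:,2]))
    q=LL[(abs(LL[...,2]-68)<3.5)&(abs(LL[...,1])<14)&(LL[...,0]<-20)&(LL[...,0]>-145)]; print(nm,'blank z/ rear x',np.percentile(q[q[:,2]>65.5][:,0],[1,5]))
E
```

```text
-240 0.3 24.0 101.0
-225 0.3 24.1 101.0
-210 0.4 24.0 101.0
-195 0.4 24.1 101.1
-180 0.5 24.1 101.1
-165 0.7 23.4 100.1
scene nose x -138.58959912589663 y -1.3376693840044656 z near nose 100.49600442944956
scene blank z/ rear x [-128.61578891 -124.6585985 ]
top nose x -141.64975220287172 y 0.7832804394080497 z near nose 101.8274712678857
top blank z/ rear x [-131.25057145 -127.42940616]
```

Emit:
play_rows --fingers '[0.01,0.01,0.01,0.01,0.01,0.01,0.01,0.01,0.01,0.01,0.01]' --pt "0 0 -0.01" --pt "0 0 -0.007" --pt "0 0 0" --pt "0 0 0" --pt "0.0015 0.0099 0" --pt "0.0007 0.0049 0" --pt "0.0007 0.0049 0" --pt "0.0007 0.0049 0" --pt "0.0007 0.0049 0" --pt "0.0007 0.0049 0" --pt "0 0 0" --spin '[0,0,0,0,0,0,0,0,0,0,0]'

```text
t: 17.08
eef_pos: [443.0, -205.4, 95.5]
tcp_rot: [180.0, -0.1, 81.3]
force: [0.5, 0.1, -1.1]
width: 23.4
gripper_force: 59.7
```

```bash
python3 -c "
from loc import *
print(tcp(),manip.observe()['t'])"
```

```text
(array([-243.7,    1.3]), np.float64(95.5), array([ 0.5,  0.1, -1.1])) 17.075
```

Emit:
play_rows --fingers '[0.01,0.01,0.01,0.01,0.01,0.01,0.01,0.01,0.01]' --pt "0.0009 0.0059 0" --pt "0.0009 0.0059 0" --pt "0.0009 0.0059 0" --pt "0.0009 0.0059 0" --pt "0.0009 0.0059 0" --pt "0.0009 0.0059 0" --pt "0.0009 0.0059 0" --pt "0.0009 0.0059 0" --pt "0 0 0" --spin '[0,0,0,0,0,0,0,0,0]'

```text
t: 18.2
eef_pos: [450.1, -157.9, 95.4]
tcp_rot: [-180.0, -0.1, 81.3]
force: [-0.2, 0.3, -1.7]
width: 23.0
gripper_force: 59.7
```

```bash
python3 - <<'E'
from loc import *
print(tcp())
im,d=manip.read_camera('top'); L=loc(cloud('top',d))
im2,d2=manip.read_camera('scene')
a=cv2.resize(im[160:260,150:310],(800,500)); b=cv2.resize(im2[130:270,230:430],(800,560))
cv2.imwrite('pics/mid.png',cv2.cvtColor(b,cv2.COLOR_RGB2BGR))
E
```

```text
(array([-195.6,    1.6]), np.float64(95.4), array([-0.2,  0.3, -1.7]))
```

View pics/mid.png

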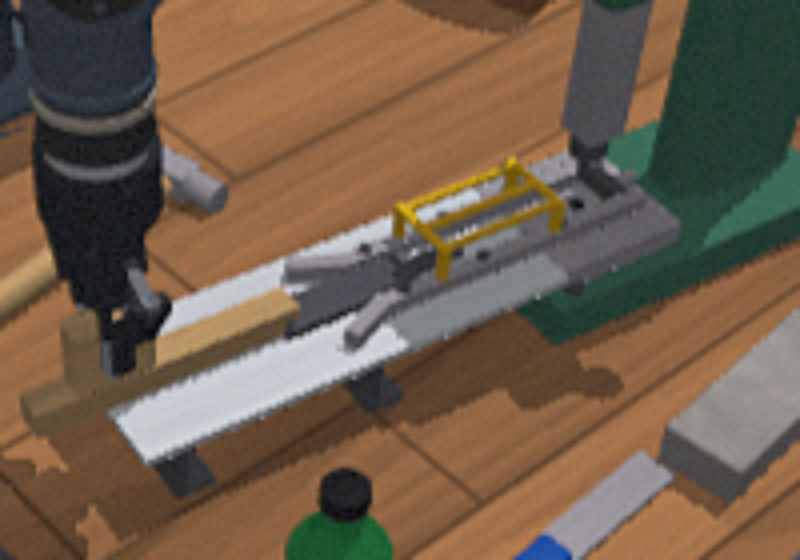

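The blank is entering the channel straight: blade between the cheeks at (350,290), tang heading under the guard, stick nose on its end at (295,305). I'll carry on.

Emit:
play_rows --fingers '[0.01,0.01,0.01,0.01,0.01,0.01,0.01,0.01,0.01,0.01]' --pt "0.0019 0.0059 0" --pt "0.0009 0.0059 0" --pt "0.0009 0.0059 0" --pt "0.0009 0.0059 0" --pt "0.0009 0.0059 0" --pt "0.0009 0.0059 0" --pt "0.0009 0.0059 0" --pt "0.0009 0.0059 0" --pt "0.0009 0.0059 0" --pt "0 0 0" --spin '[0,0,0,0,0,0,0,0,0,0]'

```text
t: 19.55
eef_pos: [459.3, -104.9, 95.6]
tcp_rot: [180.0, -0.1, 81.3]
force: [-0.6, 0.1, -0.9]
width: 23.4
gripper_force: 59.7
```

Emit:
play_rows --fingers '[0.01,0.01,0.01,0.01,0.01,0.01,0.01,0.01,0.01,0.01]' --pt "0.0009 0.0059 0" --pt "0.0009 0.0059 0" --pt "0.0009 0.0059 0" --pt "0.0009 0.0059 0" --pt "0.0009 0.0059 0" --pt "0.0009 0.0059 0" --pt "0.0009 0.0059 0" --pt "0.0009 0.0059 0" --pt "0.0009 0.0059 0" --pt "0 0 0" --spin '[0,0,0,0,0,0,0,0,0,0]'

```text
t: 20.8
eef_pos: [467.3, -51.7, 95.3]
tcp_rot: [-180.0, -0.1, 81.3]
force: [-0.1, -0.2, -2.0]
width: 23.3
gripper_force: 59.7
```

```bash
python3 -c "
from loc import *
print(tcp(),manip.observe()['t'])
for n in ('top','scene'):
    manip.read_camera(n)
    for m in manip.pinpoint(n,'stop')[:2]: print(n,m['conf'],((ray(n,m['point'],60)[:2]-[481.6,35.2])@E2))
    for m in manip.pinpoint(n,'tang_end')[:2]: print(n,'tang',m['conf'],((ray(n,m['point'],64)[:2]-[481.6,35.2])@E2))
"
```

```text
(array([-88. ,   0.9]), np.float64(95.3), array([-0.1, -0.2, -2. ])) 20.8
scene 0.39 [206.62936579   1.38382364]
scene tang 0.54 [185.05879766  -5.40995497]
```

Emit:
play_rows --fingers '[0.01,0.01,0.01,0.01,0.01]' --pt "0.0003 0.002 0" --pt "0.0003 0.002 0" --pt "0.0003 0.002 0" --pt "0.0003 0.002 0" --pt "0 0 0" --spin '[0,0,0,0,0]'

```text
t: 21.72
eef_pos: [468.6, -44.5, 95.5]
tcp_rot: [180.0, -0.0, 81.3]
force: [0.1, -1.6, -2.6]
width: 23.2
gripper_force: 59.7
```

Emit:
play_rows --fingers '[0.01,0.01,0.01,0.01]' --pt "0.0003 0.002 0" --pt "0.0003 0.002 0" --pt "0.0003 0.002 0" --pt "0 0 0" --spin '[0,0,0,0]'

```text
t: 22.22
eef_pos: [469.5, -38.3, 95.5]
tcp_rot: [-180.0, -0.0, 81.3]
force: [0.2, -0.7, -0.7]
width: 23.1
gripper_force: 59.7
```

Emit:
play_rows --fingers '[0.01,0.01,0.01]' --pt "0.0003 0.002 0" --pt "0.0003 0.002 0" --pt "0 0 0" --spin '[0,0,0]'

```text
t: 22.6
eef_pos: [470.1, -34.4, 95.5]
tcp_rot: [-180.0, -0.0, 81.3]
force: [0.9, -1.2, -2.3]
width: 23.6
gripper_force: 59.7
```

Emit:
play_rows --fingers '[0.01,0.01,0.01]' --pt "0.0003 0.002 0" --pt "0.0003 0.002 0" --pt "0 0 0" --spin '[0,0,0]'

```text
t: 22.98
eef_pos: [470.6, -30.8, 95.6]
tcp_rot: [180.0, 0.0, 81.3]
force: [-0.5, -2.7, -1.0]
width: 23.5
gripper_force: 59.8
```

Emit:
play_rows --fingers '[0.01,0.01,0.01]' --pt "0.0003 0.0015 0" --pt "0.0002 0.0015 0" --pt "0 0 0" --spin '[0,0,0]'

```text
t: 23.35
eef_pos: [470.8, -30.5, 96.4]
tcp_rot: [180.0, 0.4, 81.2]
force: [-2.4, -9.0, 1.9]
width: 23.3
gripper_force: 60.2
```

Emit:
play_rows --fingers '[0.01,0.01,0.01]' --pt "0.0003 0.0015 0" --pt "0.0002 0.0015 0" --pt "0 0 0" --spin '[0,0,0]'

```text
t: 23.72
eef_pos: [471.0, -30.2, 97.1]
tcp_rot: [180.0, 0.8, 81.1]
force: [-4.9, -15.2, 5.4]
width: 23.4
gripper_force: 60.6
```

The force rose to 16 N with no further travel at a tang end of about x 217, so the blank is at the stop. I'll back the stick straight out and look.

Emit:
play_rows --fingers '[0.01,0.01,0.01,0.01,0.01,0.01,0.01,0.01,0.01,0.01,0.01,0.01]' --pt "-0.0005 -0.003 0" --pt "-0.0005 -0.003 0" --pt "-0.0009 -0.006 0" --pt "-0.0018 -0.0119 0" --pt "-0.0018 -0.0119 0" --pt "-0.0018 -0.0119 0" --pt "-0.0018 -0.0119 0" --pt "-0.0018 -0.0119 0" --pt "-0.0018 -0.0119 0" --pt "-0.0018 -0.0119 0" --pt "-0.0018 -0.0119 0" --pt "0 0 0" --spin '[0,0,0,0,0,0,0,0,0,0,0,0]'

```text
t: 25.22
eef_pos: [455.3, -132.8, 95.6]
tcp_rot: [180.0, 0.0, 81.2]
force: [0.1, 0.5, -1.8]
width: 23.4
gripper_force: 59.7
```

```bash
python3 - <<'E'
from loc import *
print(tcp(),manip.observe()['t'])
im2,d2=manip.read_camera('scene'); b=cv2.resize(im2[130:240,290:430],(760,597),interpolation=cv2.INTER_CUBIC)
cv2.imwrite('pics/end.png',cv2.cvtColor(b,cv2.COLOR_RGB2BGR))
for m in manip.silhouettes('scene','blank')[:2]: print(m['conf'],m['box'])
for m in manip.pinpoint('scene','stop')[:2]: print(m['conf'],m['point'],((ray('scene',m['point'],60)[:2]-[481.6,35.2])@E2))
for m in manip.pinpoint('scene','tang_end')[:2]: print('tang',m['conf'],m['point'],((ray('scene',m['point'],64)[:2]-[481.6,35.2])@E2))
L=loc(cloud('scene',d2)); g=im2.mean(-1)
q=(abs(L[...,1])<10)&(abs(L[...,2]-66)<8)&(L[...,0]>-20)&(L[...,0]<232)
for x in range(-20,232,8):
    s=q&(L[...,0]>=x)&(L[...,0]<x+8)
    if s.sum()>3: print(x,np.median(L[...,2][s]).round(1),np.median(g[s]).round(0),s.sum())
E
```

```text
(array([-170. ,    0.3]), np.float64(95.6), array([ 0.1,  0.5, -1.8])) 25.225
0.52 [333.7, 177.3, 45.6, 16.6]
0.26 [373.9, 171.2, 18.0, 6.7]
0.46 [380.1, 178.0] [224.30766476   1.35784313]
tang 0.49 [378.3, 181.1] [206.60007334 -10.53302317]
-20 59.8 203.0 5
-12 59.4 203.0 11
-4 59.8 202.0 13
4 60.1 203.0 13
12 59.9 201.0 9
20 60.3 204.0 11
28 59.5 154.0 6
36 59.9 126.0 11
44 60.2 129.0 9
52 59.9 132.0 12
60 64.4 71.0 17
76 67.6 54.0 5
84 68.8 53.0 7
92 67.9 52.0 6
100 67.0 53.0 6
108 67.2 53.0 7
116 67.5 58.0 8
124 68.2 56.0 6
132 69.1 54.0 5
140 66.7 54.0 6
148 67.8 53.0 6
156 67.9 54.0 7
180 67.9 67.0 7
188 66.7 53.0 16
196 68.5 51.0 9
204 67.1 56.0 12
212 68.5 48.0 20
220 73.6 50.0 5
```

View pics/end.png

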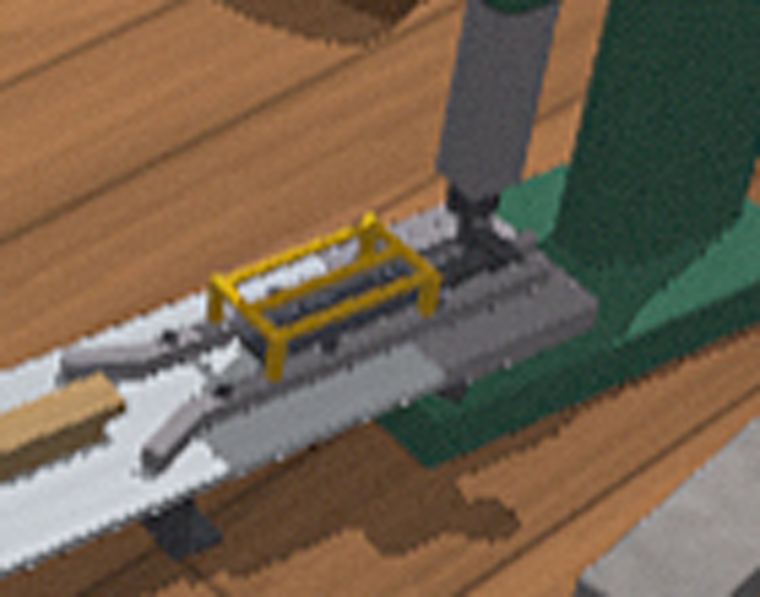

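The blank is fully inside the guarded channel, from crop (240,340) to (500,245). Depth along the channel stays at z 68 up to about x 218, where the stop (z 74) begins, so it is home. I'll take the stick back to its place.

Emit:
play_rows --fingers '[0.01,0.01,0.01,0.01,0.01,0.01,0.01,0.01,0.01,0.01,0.01,0.01]' --pt "0 0 0.02" --pt "0 0 0.04" --pt "-0.0135 -0.04 0" --pt "-0.0135 -0.04 0" --pt "-0.0135 -0.04 0" --pt "-0.0135 -0.04 0" --pt "-0.0135 -0.04 0" --pt "-0.014 -0.041 0" --pt "0 0 -0.05" --pt "0 0 -0.04" --pt "0 0 -0.02" --pt "0 0 0" --spin '[0,0,0.025,0.025,0.025,0.025,0.025,0,0,0,0,0]'

```text
t: 26.92
eef_pos: [372.7, -370.8, 43.1]
tcp_rot: [-179.8, -0.3, 88.4]
force: [0.5, -0.7, -2.3]
width: 23.2
gripper_force: 59.6
```

Emit:
play_rows --fingers '[0.01,0.01,0.01,0.01]' --pt "0 0 -0.005" --pt "0 0 -0.002" --pt "0 0 -0.001" --pt "0 0 0" --spin '[0,0,0,0]'

```text
t: 27.42
eef_pos: [374.1, -373.2, 38.0]
tcp_rot: [180.0, 0.0, 88.4]
force: [1.1, 0.3, -1.5]
width: 23.6
gripper_force: 59.6
```

Emit:
play_rows --fingers '[0.01,0.01,0.01,0.01]' --pt "0 0 -0.002" --pt "0 0 -0.001" --pt "0 0 0" --pt "0 0 0" --spin '[0,0,0,0]'

```text
t: 27.92
eef_pos: [373.8, -372.9, 34.5]
tcp_rot: [-180.0, -0.0, 88.4]
force: [-0.3, 1.2, -1.6]
width: 23.4
gripper_force: 59.7
```

Emit:
play_rows --fingers '[0.01,0.01,0.01]' --pt "0 0 -0.001" --pt "0 0 0" --pt "0 0 0" --spin '[0,0,0]'

```text
t: 28.3
eef_pos: [373.9, -373.0, 34.2]
tcp_rot: [180.0, 0.0, 88.4]
force: [-1.2, 2.1, 3.8]
width: 23.3
gripper_force: 60.3
```

Contact with the bench. I'll release and withdraw.

Emit:
play_rows --fingers '[0.045,0.045,0.045,0.045,0.045,0.045,0.045,0.045,0.045,0.045]' --pt "0 0 0" --pt "0 0 0" --pt "0 0 0" --pt "0 0 0.02" --pt "0 0 0.04" --pt "0 0 0.05" --pt "0 0 0.05" --pt "-0.03 -0.03 0.02" --pt "-0.03 -0.03 0" --pt "0 0 0" --spin '[0,0,0,0,0,0,0,0,0,0]'

```text
t: 29.55
eef_pos: [312.2, -434.9, 213.7]
tcp_rot: [-180.0, 0.1, 88.2]
force: [0.1, 0.7, -0.7]
width: 45.3
gripper_force: 0.0
```

```bash
python3 - <<'E'
from loc import *
o=manip.observe();print(o['t'],o['eef_pos'],o['width'])
for n in ('scene','top'):
    im,d=manip.read_camera(n); C=cloud(n,d)
    for t in ('stick','bar','blank'):
        for m in manip.silhouettes(n,t)[:2]:
            P=C[m['mask']&(d>0)]; print(n,t,round(m['conf'],2),rect(P),np.percentile(P[:,2],[5,50,95]).round(1))
    if n=='top': print('diff px',(abs(im.astype(int)-np.load('top.npz')['im']).max(-1)[:130]>60).sum())
E
```

```text
29.55 [ 312.22943295 -434.89314373  213.71970314] 45.27976015817015
scene stick 0.81 (array([ 203.8, -322.7]), array([ 31.9, 230.3]), 43.08) [ 3.1 22.  73.9]
scene stick 0.8 (array([ 342.5, -330.9]), array([197.6,  96.3]), 87.71) [ 2.4 21.9 74.2]
scene bar 0.77 (array([ 494.8, -348.6]), array([ 38.6, 168. ]), 8.55) [ 1.   7.2 10. ]
scene bar 0.73 (array([501.1, 170.9]), array([153.3,  26.7]), 79.9) [64.7 67.3 69.7]
scene blank 0.74 (array([500.2, 173.3]), array([ 43. , 161.7]), 0.9) [61.9 67.4 99.6]
top stick 0.82 (array([ 373.3, -339.3]), array([210.3,  30.1]), 88.7) [ 4.  23.6 76.7]
top stick 0.67 (array([ 202.1, -343.7]), array([ 53.1, 199.5]), 41.46) [ 5.9 23.3 76.4]
top bar 0.24 (array([700.6,   9.7]), array([ 30.6, 219.1]), 3.74) [ 6.9 11.2 17.2]
top blank 0.78 (array([499.7, 159.5]), array([145.7,  34. ]), 81.58) [ 64.8  68.5 101.8]
diff px 0
```

The stick stands upright back in its place, the bystanders haven't moved, and the blank is at the stop. I'm handing in.

```bash
python3 -c "
from station import manip
print(manip.close_job())"
```

```text
the job is handed in; nothing more can be done
None
```

The job is handed in at about 30 s of the 72 s allowed: the blank was fed tang-first with the push stick and is home against the stop (about 16 N at contact), the stick stands back in its place on the bench, and the camera checks showed no bystander moved.

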